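# Open the rib press and hold its beam up

### The arm

A 6-joint arm with a two-finger parallel gripper is mounted at the origin on the work surface. World frame = base frame: x ahead of the robot, y to its left, z up, the work surface at z = 0. Lengths are in m, angles in rad, forces in N, time in s.
With the tool pointing down it reaches from about 0.275 to 0.725 m from the base axis. Payload 15.9 kg.
Tool frame: the origin (TCP) lies on the centre line of the jaws, within the pads' length; the fingertips stand arm.tcp_to_tips ahead of it and the grasp point (between the pads) lies 11 mm behind it (arm.tcp_to_tips is the distance from the TCP to the fingertips, in m); z points along the fingers, y is the line along which they close (so a half turn about z gives the same grasp; the last joint's range is limited). The gripper opens to 85 mm and grips with 20 to 120 N. Pads are 22 mm wide; open, the fingers measure 114 mm over their backs; the gripper's body (76 mm by 85 mm) begins 54 mm behind the grasp point. The pads swing forward as they close: fully open they stand 13 mm farther back than shut.
Start: joints at [1.166, 0.213, -0.034, 1.323, 0, 1.571], TCP at [0.197, 0.46, 0.239] pointing down, gripper open.
Joint ranges: [-2.98, 2.98], [-0.74, 1.72], [-1.14, 1.35], [-2.1, 2.04], [-1.57, 1.44], [-3.14, 3.14]. Speed limits (rad/s): [1.89, 1.89, 2.39, 2.57, 3.14, 3.14].

### API

Orientations are given as a unit quaternion [w, x, y, z].
In Python, from plant import monitor, cams, arm gives the robot as it stands.
- The arm moves only by the shell command python3 -m pendant 'ROWS' [FORCE]. ROWS is a JSON object whose one key "deltas" holds a list of rows, each a list of 3 entries, a list of its own where there are three numbers: the shift along the tool's x, y, z in cm, then the turn, a rotation vector about the tool's x, y, z in rad, then the opening, from 0 (shut) to 1 (fully open). A call has 1 to 8 rows; each row is the pose to reach, as a shift and turn from the pose commanded when the call began, along the tool's axes at that moment; what a row does not reach only later rows make up. A row lasts 1/10 s, in which the tool goes at most 50 mm and 8.59 degrees, less where a joint would pass 70% of its speed; a pose out of reach is approached as far as the arm can. A call with a gripper value outside its range is refused whole. The fingers move at their own pace and stop on an object; FORCE is the grip in N (left out, the last holds). Time passes only in rows, so rows that repeat a pose let the fingers close. It gives the time, the measured TCP pose, the force, the opening and the grip force at its end, in the units of the state.
- monitor.sense(): the state, without advancing time (a new reading comes with each control period).
- cams.capture(name): name is "scene" or "top"; returns (picture, depth): 480x640x3 uint8, red, green, blue; 480x640 float32, m along the optical axis (not along the pixel's ray), 0 where there is no reading.
- cams.camera_params(name): a dict with "vertical_fov" (degrees; the focal length in pixels is half the picture's height over the tangent of half this angle, whatever the lens; pixels are square), "cx", "cy" (the principal point, pixels), "R" (3x3) and "t" (3): a world point X has camera coordinates R X + t. Camera axes: x right, y down, z forward; pixel columns grow to the right and rows downward; lengths in m; the calibration is good to about 2 mm. A picture is of the moment at which its call begins. camera_params takes no time and is no camera call.
- arm.hand_in(): hands the job in; it is judged then, once.
The state is a dict: "clock": time; "q": joint angles; "dq": joint speeds; "joint_torque": joint torques, N m; "ee_pos": TCP position; "eef_rot": TCP orientation; "wrist_force": force on the tool from outside, world axes, zero at the start; "ft_torque": the same for the moment, N m; "opening": finger opening in m; "finger_force": force on a finger pad.
Only numpy, scipy, OpenCV 4.12 (cv2) and the standard library are available. Lean on these libraries where they do the work, as an engineer would, in place of code of your own. Each camera call takes 0.05 s, during which the arm holds its last target. There are 200 camera calls.

### The job

Get the rib press ready for unloading: first slide the wooden carrying board flat along the bench, without lifting it, onto the middle of the green mat, lying lengthwise and square on it. Then pull the red latch tab sideways, away from the coupler, against its spring, lift the coupler off its ball until it stands about 10 cm above it, and finish holding the beam up there in the gripper, so that a workmate can take the bundle out. Leave the bundle and everything else on the bench where it is.

Things in the scene. Friction and masses are not known exactly. Their poses are not given: they have to be found in the camera images.
- press: bench press for fan ribs, fixed: green base 420 x 110 mm, 12 thick, wooden bed with low fences. Origin: centre of the base's underside. x runs from the ball (front, robot's side) to the hinge (rear), y to the press's left, z up. Hinge pin along y at x = +165, z = 70 mm between cheeks 84 mm high. Ball at x = -155 mm
- press_beam: green hinged beam over the bed, 0.4 to 0.7 kg, 30 mm wide, top at z = 81 mm, with the coupler at its front: a housing 56 x 46 mm (x, y) over the ball, flat top at z = 88 mm, low dome to 96 mm. Origin in the coupler, at the ball's centre while shut (z = 66 mm); x to the rear, y left. Swings up about the hinge pin; nothing keeps it up. Lifting it at the tab takes 3 to 5 N
- ball (a point): centre of the fixed 25 mm steel ball on its post at the front of the press: x = -155, y = 0, z = 66 mm in the press's frame; inside the coupler while the press is shut
- press_latch (a joint): travel of the spring latch, m: 0 = sprung home, its fork under the ball, the beam cannot rise; 0.018 = pulled out to its stop; clear of the ball beyond about 0.0135. Moves to the press's right (-y). The spring pulls back with 4 N at 0 to 10 N at the stop. The latch rides on the beam: gripped by its tab it can be pulled out and the beam then raised by it
- latch_tab (a point): middle of the red upright grip of the latch at the coupler's right: 32 mm wide (press x), 12 thick (press y), 40 tall. Latch home: x = -155, y = -66, z = 110 mm in the press's frame, its near face 37 mm from the coupler's side. Free above and on both sides down to the spring barrel, whose top is 29 mm below this point. Tilts with the beam
- board: flat light wooden carrying board, 230 x 62 mm, 18 thick, with a darker end strip 10 mm wide and 6 mm higher across each end; about 0.24 kg, lying on the bench; origin under its centre, x along it. Can be pinched across its 62 mm width or pushed
- mat: thin green mat lying on the bench at the left of the press, 270 x 104 mm, under 1 mm thick and no step to slide over; origin at its centre, x along it
- bundle: banded bundle of bamboo ribs, 220 x 40 x 26 mm, lying loose on the bed of the press under the beam; origin under its centre, x along it
- glue: white glue bottle, blue label, red cap, 54 mm across, 125 tall; origin under its centre. Stands about
- pot: blue ceramic cup, 60 mm across, 75 tall; origin under its centre. Stands about
- tin: round brass-coloured rivet tin, 68 mm across, 42 tall; origin under its centre. Stands about
- jar: amber glass jar with black lid, 52 mm across, 60 tall; origin under its centre. Stands beside the rear half of the press on the mat's side
- spare: second banded bundle of bamboo ribs, 220 x 40 x 26 mm, lying on the bench at the left; origin under its centre, x along it
- hammer: hammer lying on the bench at the right, 260 mm long, wooden handle; origin at mid-length on the underside, x towards the head
- fan: finished folding fan, closed, dark guards and white paper, 250 x 26 x 20 mm, lying on the bench at the right; origin under its centre, x along it
Things that resemble listed ones, but are neither listed nor needed, are in the scene too. What is shaped like the board but black or blue is not meant.

How it is judged:
By the outcome, as a careful person would: the job done as asked, in the order asked, and still so for the second after the job is handed in, while the arm keeps its last pose, push and grip.
It also fails if it takes over 54 s, if anything falls off the work surface, if the arm or the gripper's body presses on something with over 40 N, if the wrist force passes 120 N, or if a joint passes its speed limit or range.

## Working session

There is one attempt and no reset: what is moved stays moved. The work goes in short steps, Python scripts to look and compute and a shell command to move; the robot and the scene stay as the last step left them, time stands still between calls to the robot, and variables do not carry over. Pictures are saved under pics/ and viewed, at most 10 in all, crops included, and the job is handed in when it is done.

```bash
ls; mkdir -p pics; cat > h.py <<'E'
import numpy as np, cv2
from plant import monitor, cams, arm
def cap(n,f=None):
    p,d=cams.capture(n)
    np.savez('/tmp/%s.npz'%n,p=p,d=d)
    if f: cv2.imwrite('pics/'+f,cv2.cvtColor(p,cv2.COLOR_RGB2BGR))
    return p,d
def load(n):
    z=np.load('/tmp/%s.npz'%n); return z['p'],z['d']
def K(n):
    c=cams.camera_params(n); f=240/np.tan(np.radians(c['vertical_fov'])/2)
    return f,c['cx'],c['cy'],np.array(c['R']),np.array(c['t'])
def cloud(n,d):
    f,cx,cy,R,t=K(n); v,u=np.mgrid[:480,:640]
    P=np.stack([(u-cx)/f*d,(v-cy)/f*d,d],-1)
    return (P-t)@R
def onz(n,u,v,z):
    f,cx,cy,R,t=K(n); r=np.array([(u-cx)/f,(v-cy)/f,1])@R; o=-t@R
    return o+r*(z-o[2])/r[2]
E
python3 - <<'E'
from h import *
for n in('scene','top'):
    cap(n,n+'1.png'); print(n,cams.camera_params(n))
s=monitor.sense(); print(s, arm.tcp_to_tips)
E
```

```text
pics
scene {'vertical_fov': 47.315643227144825, 'cx': 317.6272813803544, 'cy': 231.80651083848315, 'R': array([[-0.66312835,  0.74850475,  0.00119345],
       [ 0.47925384,  0.42581257, -0.76746297],
       [-0.57495787, -0.50835449, -0.64109217]]), 't': array([ 0.41381902, -0.1693135 ,  1.91901238])}
top {'vertical_fov': 46.35520111974727, 'cx': 318.7288966394197, 'cy': 236.0703324769214, 'R': array([[-0.0284583 , -0.99954902,  0.00958588],
       [-0.98380849,  0.02630998, -0.17728123],
       [ 0.17694907, -0.0144758 , -0.98411355]]), 't': array([-0.04016929,  0.55295055,  1.51194702])}
{'clock': 0.1, 'q': array([ 1.16599320e+00,  2.13290512e-01, -3.49529760e-02,  1.32351555e+00,
       -1.15267219e-05,  1.57078755e+00]), 'dq': array([-1.02485365e-03,  3.33453693e-04,  2.61653796e-03,  7.73659909e-05,
        4.65597570e-04, -4.86607816e-04]), 'joint_torque': array([-9.07975118e-04, -6.87248898e+01,  4.87804270e+01,  1.22923762e-02,
       -7.83305222e-05,  2.75516143e-08]), 'ee_pos': array([0.1968086 , 0.45932355, 0.23889108]), 'eef_rot': array([-9.11200726e-05,  2.01018122e-01,  9.79587405e-01, -4.72689771e-04]), 'wrist_force': array([ 0.70541971, -0.42072372,  0.31694058]), 'ft_torque': array([ 0.03084203,  0.01177061, -0.02135799]), 'finger_force': 0.0, 'opening': 0.08542340154085776} 0.008
```

View pics/top1.png

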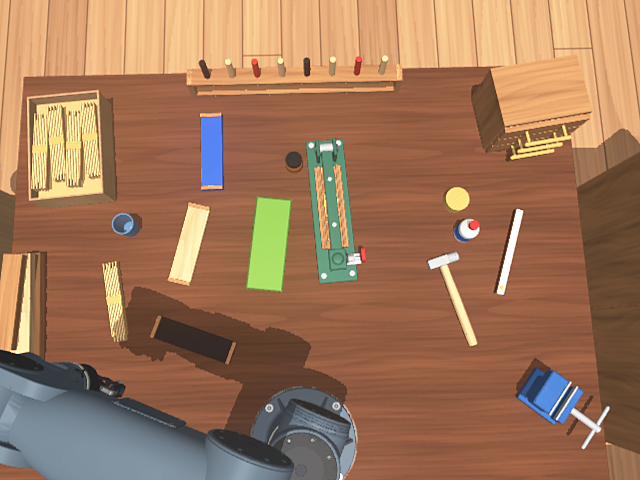

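View pics/scene1.png

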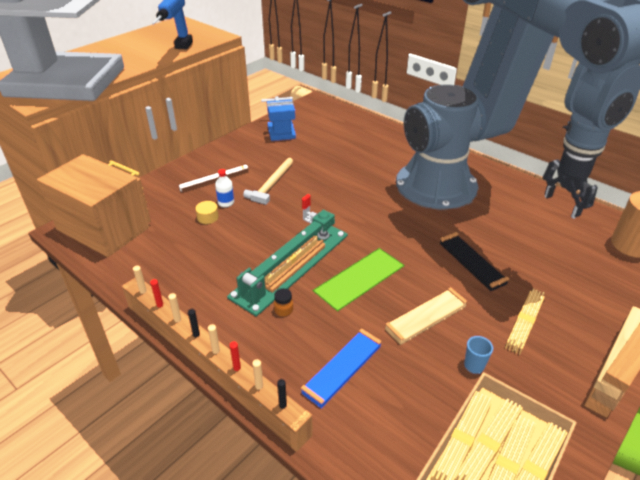

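The top view shows the natural board at (189,244), the mat at (269,244), the press along (325,145)–(340,280), and the tab at about (363,255). The blue and black boards are the lookalikes.

```bash
cat > m.py <<'E'
from h import *
def rect(P):
    P=P[:,:2].astype(np.float32)
    (c,(w,h),a)=cv2.minAreaRect(P); b=cv2.boxPoints((c,(w,h),a))
    e=max([b[1]-b[0],b[2]-b[1]],key=np.linalg.norm); 
    if e[0]<0:e=-e
    return np.round(c,4),np.round(sorted((w,h)),4),round(float(np.degrees(np.arctan2(e[1],e[0]))),2)
def big(m):
    n,l,s,_=cv2.connectedComponentsWithStats(m.astype(np.uint8)); return l==1+np.argmax(s[1:,4])
def mat(p,z=0.0005):
    h=cv2.cvtColor(p,cv2.COLOR_RGB2HSV); m=(h[...,0]>35)&(h[...,0]<55)&(h[...,1]>120)&(h[...,2]>120); m[:,:200]=0
    v,u=np.nonzero(big(m)); return rect(np.array([onz('top',a,b,z) for a,b in zip(u,v)]))
def board(p,d,box):
    C=cloud('top',d); m=(C[...,2]>.010)&(C[...,2]<.035)&(d>0); k=np.zeros_like(m); x0,y0,x1,y1=box; k[y0:y1,x0:x1]=1
    m=big(m&k); return rect(C[m]),np.percentile(C[m][:,2],[5,50,95]).round(4)
E
python3 - <<'E'
from m import *
p,d=load('top')
print(mat(p)); print(board(p,d,(155,195,222,295)))
C=cloud('top',d)
h=cv2.cvtColor(p,cv2.COLOR_RGB2HSV); m=(h[...,0]>65)&(h[...,0]<90)&(h[...,1]>100); m[:,:290]=0;m[:,375:]=0;m[:130]=0
m=big(m);z=C[...,2]; 
q=m&(z<.022)&(z>.004); print('base',rect(C[q]),np.median(z[q]))
q=m&(z>.074)&(z<.1); q=big(q);print('beam',rect(C[q]),q.sum())
r=((h[...,0]<8)|(h[...,0]>172))&(h[...,1]>150)&(h[...,2]>120); r[:240]=0;r[275:]=0;r[:,:345]=0;r[:,380:]=0
print('tab',C[r].mean(0),C[r].min(0),C[r].max(0),r.sum())
im=cv2.resize(p[130:300,150:390],None,fx=3.3,fy=3.3,interpolation=cv2.INTER_CUBIC);cv2.imwrite('pics/c1.png',im[...,::-1])
E
```

```text
Traceback (most recent call last):
  File "m.py", line 12, in mat
    v,u=np.nonzero(big(m)); return rect(np.array([onz('top',a,b,z) for a,b in zip(u,v)]))
                                                  ~~~^^^^^^^^^^^^^
  File "h.py", line 18, in onz
    f,cx,cy,R,t=K(n); r=np.array([(u-cx)/f,(v-cy)/f,1])@R; o=-t@R
                ~^^^
  File "h.py", line 11, in K
    c=cams.camera_params(n); f=240/np.tan(np.radians(c['vertical_fov'])/2)
ValueError: time passes only in moves, steps and waits
```

```bash
sed -i 's/^def K(n):/from functools import cache\n@cache\ndef K(n):/' h.py
cat > a.py <<'E'
from m import *
p,d=load('top')
print(mat(p)); print(board(p,d,(155,195,222,295)))
C=cloud('top',d)
h=cv2.cvtColor(p,cv2.COLOR_RGB2HSV); m=(h[...,0]>65)&(h[...,0]<90)&(h[...,1]>100); m[:,:290]=0;m[:,375:]=0;m[:130]=0
m=big(m);z=C[...,2]; 
q=m&(z<.022)&(z>.004); print('base',rect(C[q]),np.median(z[q]))
q=m&(z>.074)&(z<.1); q=big(q);print('beam',rect(C[q]),q.sum())
r=((h[...,0]<8)|(h[...,0]>172))&(h[...,1]>150)&(h[...,2]>120); r[:240]=0;r[275:]=0;r[:,:345]=0;r[:,380:]=0
print('tab',C[r].mean(0),C[r].min(0),C[r].max(0),r.sum())
im=cv2.resize(p[130:300,150:390],None,fx=3.3,fy=3.3,interpolation=cv2.INTER_CUBIC);cv2.imwrite('pics/c1.png',im[...,::-1])
E
python3 a.py
```

```text
(array([0.5442, 0.0879]), array([0.1031, 0.269 ]), -7.04)
((array([0.5453, 0.3127]), array([0.0646, 0.2304]), -13.93), array([0.0121, 0.0179, 0.0247]))
base (array([0., 0.]), array([0., 0.]), 0.0) nan
beam (array([ 0.6692, -0.1031]), array([0.0028, 0.1211]), 4.28) 45
tab [ 0.48903128 -0.17203311  0.10466151] [ 0.46909778 -0.19000846 -0.00656194] [ 0.52326758 -0.1636333   0.13450298] 67
  return _methods._mean(a, axis=axis, dtype=dtype,
  ret = ret.dtype.type(ret / rcount)
```

View pics/c1.png

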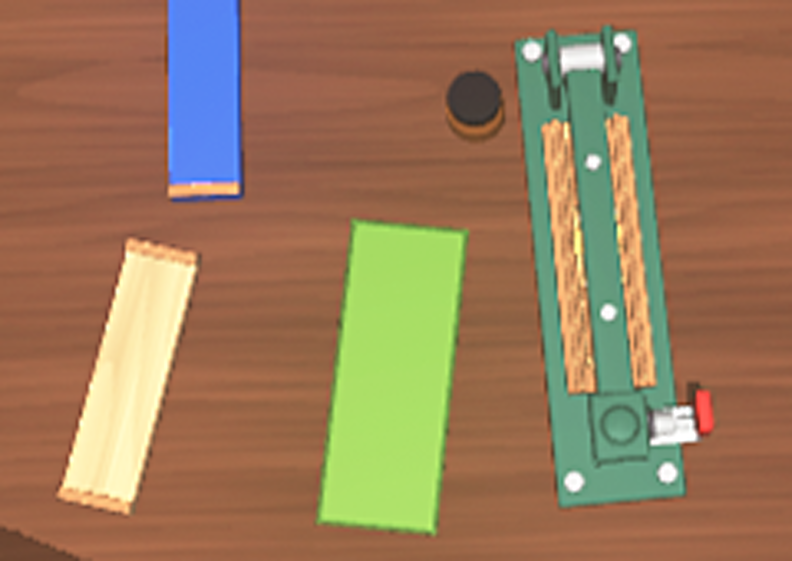

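```bash
python3 - <<'E'
from m import *
p,d=load('top'); C=cloud('top',d); z=C[...,2]
# base corners
c=[onz('top',150+u/3.3,130+v/3.3,.012) for u,v in[(516,41),(635,32),(684,494),(561,507)]]
c=np.array(c); print(c.round(4)); rear=(c[0]+c[1])/2; fr=(c[2]+c[3])/2; print('ctr',c.mean(0),np.linalg.norm(rear-fr),np.linalg.norm(c[0]-c[1]))
def ang(e): return np.degrees(np.arctan2(e[1],e[0]))
print('yaw',ang(rear-fr))
x=rear-fr;x/=np.linalg.norm(x);y=np.array([-x[1],x[0],0]);o=c.mean(0)
print('exp tab',o-.155*x-.066*y,'exp ball',o-.155*x)
q=(z>.076)&(z<.1)&(C[...,0]>.4)&(C[...,0]<.85)&(C[...,1]<0)&(C[...,1]>-.2)
Q=C[q]; 
rel=Q[:,:2]-o[:2]; L=np.c_[rel@x[:2],rel@y[:2],Q[:,2]]
b=L[(L[:,0]<.12)&(L[:,0]>-.1)&(abs(L[:,1])<.03)]; print('beam',b.min(0),b.max(0)); print('fit',np.polyfit(b[:,0],b[:,1],1))
b=L[(L[:,0]<-.1)&(abs(L[:,1])<.04)&(L[:,2]>.083)]; print('cplr',b.min(0),b.max(0),b.mean(0))
q=(z>.115)&(z<.14)&(C[...,0]>.4)&(C[...,0]<.6)&(C[...,1]<-.1)&(C[...,1]>-.22); T=C[q]
rel=T[:,:2]-o[:2];print('tab',T.mean(0),len(T), np.c_[rel@x[:2],rel@y[:2],T[:,2]].round(4)[::3])
from scipy.spatial.transform import Rotation as Ro
s=monitor.sense(); R=Ro.from_quat(s['eef_rot'],scalar_first=True).as_matrix(); print(R.round(3))
# scene cloud of tab
p,d=cap('scene'); S=cloud('scene',d);h=cv2.cvtColor(p,cv2.COLOR_RGB2HSV)
r=((h[...,0]<8)|(h[...,0]>172))&(h[...,1]>140);r[:185]=0;r[222:]=0;r[:,:295]=0;r[:,320:]=0
T=S[r];print(r.sum(),'scene tab',np.median(T,0),np.percentile(T,[5,95],axis=0))
E
```

```text
[[ 0.8392 -0.0276  0.012 ]
 [ 0.8449 -0.134   0.012 ]
 [ 0.4307 -0.1609  0.012 ]
 [ 0.4225 -0.0557  0.012 ]]
ctr [ 0.63432053 -0.09453827  0.012     ] 0.41635631921172583 0.10655545368412592
yaw 3.7913666182096235
exp tab [ 0.48402391 -0.17064298  0.012     ] exp ball [ 0.47965976 -0.10478742  0.012     ]
beam [-0.09963251 -0.01326755  0.07600549] [0.11970166 0.01707919 0.09258952]
fit [0.00102395 0.00198116]
cplr [-0.18207368 -0.03644234  0.08301163] [-0.10164189  0.02453242  0.09976427] [-0.1519127   0.00133125  0.08886077]
tab [ 0.48448389 -0.16836104  0.12751592] 61 [[-0.1388 -0.061   0.1285]
 [-0.1399 -0.0686  0.1312]
 [-0.142  -0.0631  0.1311]
 [-0.1425 -0.0587  0.1192]
 [-0.1454 -0.0651  0.1342]
 [-0.1463 -0.0604  0.1256]
 [-0.1467 -0.0685  0.1235]
 [-0.1495 -0.0625  0.1279]
 [-0.1525 -0.0592  0.1319]
 [-0.1523 -0.0677  0.1253]
 [-0.1543 -0.0623  0.1244]
 [-0.1556 -0.0698  0.128 ]
 [-0.1576 -0.0643  0.1274]
 [-0.1597 -0.0588  0.1272]
 [-0.1612 -0.0662  0.1323]
 [-0.1628 -0.061   0.1283]
 [-0.1635 -0.0689  0.1283]
 [-0.1658 -0.0633  0.1295]
 [-0.1673 -0.0582  0.1247]
 [-0.1685 -0.0657  0.1285]
 [-0.1696 -0.0667  0.1161]]
[[-0.919  0.394 -0.   ]
 [ 0.394  0.919 -0.001]
 [-0.    -0.001 -1.   ]]
127 scene tab [ 0.48645006 -0.1666174   0.10998448] [[ 0.36189259 -0.29261185 -0.0014279 ]
 [ 0.50237154 -0.16138541  0.13081187]]
```

```bash
cat > to.py <<'E'
import sys
from h import *
from scipy.spatial.transform import Rotation as Ro
# usage: to.py x y z yaw_of_tool_y_deg  (tool down)
x,y,z,a=map(float,sys.argv[1:5]); s=monitor.sense()
R=Ro.from_quat(s['eef_rot'],scalar_first=True)
a=np.radians(a); Y=np.array([np.cos(a),np.sin(a),0]); Z=np.array([0,0,-1.]); T=Ro.from_matrix(np.c_[np.cross(Y,Z),Y,Z])
print('shift cm',(R.inv().apply(np.array([x,y,z])-s['ee_pos'])*100).round(2),'rotvec',(R.inv()*T).as_rotvec().round(4),'t',s['clock'],'ee',s['ee_pos'].round(4),'F',s['wrist_force'].round(1),'q',s['q'].round(2),'op',round(s['opening'],4))
E
python3 to.py .545 .3125 .08 76.1
```

```text
shift cm [-37.79   0.23  15.89] rotvec [-9.000e-04 -1.000e-04 -1.622e-01] t 0.15 ee [0.1968 0.4593 0.2389] F [-0.   0.5  0.6] q [ 1.17  0.21 -0.03  1.32  0.    1.57] op 0.0853
```

```bash
python3 -m pendant '{"deltas":[[[-20,0,3],[0,0,-0.08],1],[[-37.8,0.2,12],[0,0,-0.162],1],[[-37.8,0.2,12],[0,0,-0.162],1],[[-37.8,0.2,12],[0,0,-0.162],1],[[-37.8,0.2,15.9],[0,0,-0.162],1],[[-37.8,0.2,15.9],[0,0,-0.162],1],[[-37.8,0.2,15.9],[0,0,-0.162],1],[[-37.8,0.2,15.9],[0,0,-0.162],1]]}' 20; python3 to.py .545 .3125 .08 76.1
```

```text
clock: 0.95
ee_pos: [0.536, 0.3159, 0.0855]
eef_rot: [-0.0, 0.121, 0.993, -0.0]
wrist_force: [-0.7, 1.1, 0.3]
opening: 0.0854
finger_force: 0.0
shift cm [-0.96 -0.11  0.55] rotvec [-0.0001 -0.0002 -0.0003] t 0.95 ee [0.536  0.3159 0.0855] F [-0.7  1.1  0.3] q [0.53 0.53 0.03 1.07 0.   0.78] op 0.0854
```

```bash
python3 -m pendant '{"deltas":[[[0,0,0],[0,0,0],1],[[0,0,0],[0,0,0],1],[[0,0,0],[0,0,0],1]]}'; python3 to.py .545 .3125 .010 76.1
```

```text
clock: 1.25
ee_pos: [0.5341, 0.3175, 0.0871]
eef_rot: [0.0, 0.121, 0.993, 0.0]
wrist_force: [0.3, 0.9, 0.2]
opening: 0.0855
finger_force: 0.0
shift cm [-1.18 -0.23  7.71] rotvec [0.0003 0.     0.0003] t 1.25 ee [0.5341 0.3175 0.0871] F [0.3 0.9 0.2] q [0.54 0.53 0.03 1.07 0.   0.78] op 0.0855
```

```bash
python3 -m pendant '{"deltas":[[[-1.2,-0.2,3],[0,0,0],1],[[-1.2,-0.2,5],[0,0,0],1],[[-1.2,-0.2,6.5],[0,0,0],1],[[-1.2,-0.2,7.5],[0,0,0],1],[[-1.2,-0.2,7.5],[0,0,0],1],[[-1.2,-0.2,7.5],[0,0,0],1]]}'; python3 to.py .545 .3125 .010 76.1
```

```text
clock: 1.85
ee_pos: [0.5457, 0.3128, 0.0127]
eef_rot: [0.0, 0.121, 0.993, 0.0]
wrist_force: [-0.4, -0.5, 0.2]
opening: 0.0856
finger_force: 0.0
shift cm [ 0.06 -0.05  0.27] rotvec [0.0008 0.0008 0.0005] t 1.85 ee [0.5457 0.3128 0.0127] F [-0.4 -0.5  0.2] q [ 0.52  0.6  -0.05  0.92  0.    0.76] op 0.0856
```

Close on it.

```bash
python3 -m pendant '{"deltas":[[[0,0,0.2],[0,0,0],0.65],[[0,0,0.2],[0,0,0],0.65],[[0,0,0.2],[0,0,0],0.55],[[0,0,0.2],[0,0,0],0.55],[[0,0,0.2],[0,0,0],0.55],[[0,0,0.2],[0,0,0],0.55]]}' 20; python3 to.py .5442 .0879 .012 82.96
```

```text
clock: 2.45
ee_pos: [0.546, 0.3125, 0.0104]
eef_rot: [0.0, 0.121, 0.993, 0.0]
wrist_force: [-1.9, 0.6, 6.5]
opening: 0.0612
finger_force: 22.0
shift cm [ -5.22 -21.84  -0.18] rotvec [ 0.0009  0.0007 -0.1199] t 2.45 ee [0.546  0.3125 0.0104] F [-1.9  0.6  6.5] q [ 0.52  0.6  -0.05  0.92  0.    0.76] op 0.0612
```

```bash
python3 -m pendant '{"deltas":[[[-0.2,-1,0],[0,0,0],0.55],[[-0.7,-3,0],[0,0,-0.02],0.55],[[-1.2,-5,0],[0,0,-0.03],0.55],[[-1.7,-7,0],[0,0,-0.04],0.55],[[-2.2,-9,0],[0,0,-0.05],0.55],[[-2.6,-11,0],[0,0,-0.06],0.55],[[-3.1,-13,0],[0,0,-0.07],0.55],[[-3.6,-15,0],[0,0,-0.08],0.55]]}'; python3 to.py .5442 .0879 .0105 82.96
```

```text
clock: 3.25
ee_pos: [0.545, 0.1574, 0.0104]
eef_rot: [0.001, 0.081, 0.997, 0.001]
wrist_force: [-0.5, 2.9, 6.0]
opening: 0.0612
finger_force: 22.3
shift cm [-1.04 -6.87 -0.02] rotvec [ 0.0013  0.0012 -0.0394] t 3.25 ee [0.545  0.1574 0.0104] F [-0.5  2.9  6. ] q [ 0.28  0.49 -0.24  0.84  0.    0.44] op 0.0612
```

```bash
python3 -m pendant '{"deltas":[[[-0.3,-2,0],[0,0,-0.01],0.55],[[-0.6,-4,0],[0,0,-0.02],0.55],[[-0.9,-6,0],[0,0,-0.035],0.55],[[-1.0,-6.8,0],[0,0,-0.0395],0.55],[[-1.0,-6.8,0],[0,0,-0.0395],0.55],[[-1.0,-6.8,0],[0,0,-0.0395],0.55]]}'; python3 to.py .5442 .0879 .0105 82.96; python3 - <<'E'
from m import *
p,d=cap('top','top2.png')
im=cv2.resize(p[180:310,200:400],None,fx=4,fy=4,interpolation=cv2.INTER_CUBIC);cv2.imwrite('pics/c2.png',im[...,::-1])
E
```

```text
clock: 3.85
ee_pos: [0.5439, 0.088, 0.0103]
eef_rot: [0.001, 0.062, 0.998, -0.0]
wrist_force: [-0.1, -4.5, 7.9]
opening: 0.0615
finger_force: 22.6
shift cm [-0.03 -0.01 -0.02] rotvec [-0.0008  0.0014 -0.0017] t 3.85 ee [0.5439 0.088  0.0103] F [-0.1 -4.5  7.9] q [ 0.16  0.47 -0.29  0.82 -0.    0.29] op 0.0615
```

View pics/c2.png

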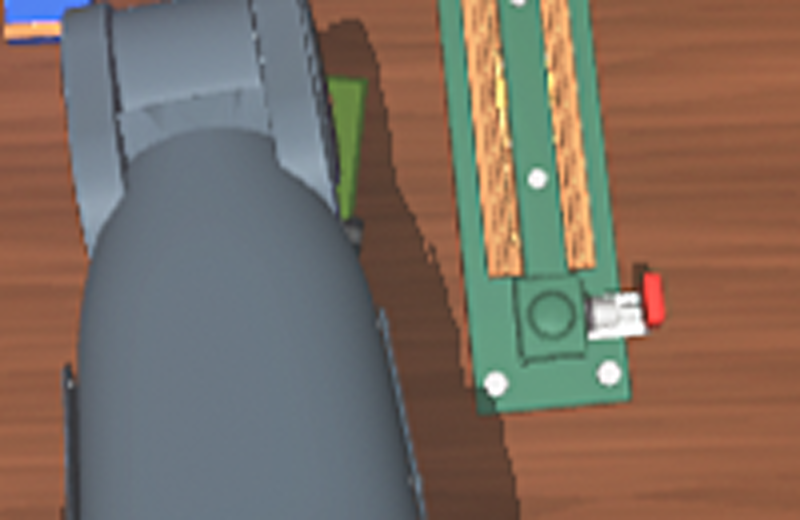

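```bash
python3 -m pendant '{"deltas":[[[0,0,0],[0,0,0],0.8],[[0,0,0],[0,0,0],0.9],[[0,0,0],[0,0,0],1],[[0,0,0],[0,0,0],1],[[0,0,-2],[0,0,0],1],[[0,0,-6],[0,0,0],1],[[0,0,-11],[0,0,0],1],[[0,0,-16],[0,0,0],1]]}'; python3 to.py .484 -.1695 .21 93.8
```

```text
clock: 4.7
ee_pos: [0.5428, 0.0892, 0.1713]
eef_rot: [-0.0, 0.062, 0.998, -0.0]
wrist_force: [1.7, 0.8, -0.5]
opening: 0.0856
finger_force: 0.0
shift cm [  2.66 -26.39  -3.86] rotvec [-1.000e-04 -8.000e-04 -1.895e-01] t 4.7 ee [0.5428 0.0892 0.1713] F [ 1.7  0.8 -0.5] q [ 0.16  0.34 -0.04  1.19  0.    0.29] op 0.0856
```

```bash
python3 -m pendant '{"deltas":[[[0.3,-3,-3],[0,0,-0.03],0.6],[[0.7,-7,-3.9],[0,0,-0.05],0.5],[[1.2,-12,-3.9],[0,0,-0.09],0.5],[[1.7,-17,-3.9],[0,0,-0.12],0.5],[[2.2,-22,-3.9],[0,0,-0.16],0.5],[[2.7,-26.4,-3.9],[0,0,-0.1895],0.5],[[2.7,-26.4,-3.9],[0,0,-0.1895],0.5],[[2.7,-26.4,-3.9],[0,0,-0.1895],0.5]]}'; python3 to.py .484 -.1695 .21 93.8; python3 - <<'E'
from m import *
p,d=cap('top','top3.png'); print(mat(p)); print(board(p,d,(235,185,300,300)))
im=cv2.resize(p[180:310,200:400],None,fx=4,fy=4,interpolation=cv2.INTER_CUBIC);cv2.imwrite('pics/c3.png',im[...,::-1])
p,d=cap('scene')
im=cv2.resize(p[160:310,250:450],None,fx=4,fy=4,interpolation=cv2.INTER_CUBIC);cv2.imwrite('pics/s3.png',im[...,::-1])
E
```

```text
clock: 5.5
ee_pos: [0.4838, -0.1702, 0.2086]
eef_rot: [-0.0, -0.032, 0.999, 0.0]
wrist_force: [-0.0, 0.8, 0.6]
opening: 0.0429
finger_force: 0.0
shift cm [-0.02  0.07 -0.14] rotvec [ 0.0002 -0.0001 -0.0024] t 5.5 ee [ 0.4838 -0.1702  0.2086] F [-0.   0.8  0.6] q [-0.34  0.25 -0.07  1.26  0.   -0.4 ] op 0.0429
(array([0.544 , 0.0877]), array([0.1031, 0.268 ]), -6.95)
((array([0.5433, 0.0906]), array([0.0629, 0.2303]), -7.48), array([0.0124, 0.0178, 0.0246]))
```

View pics/c3.png

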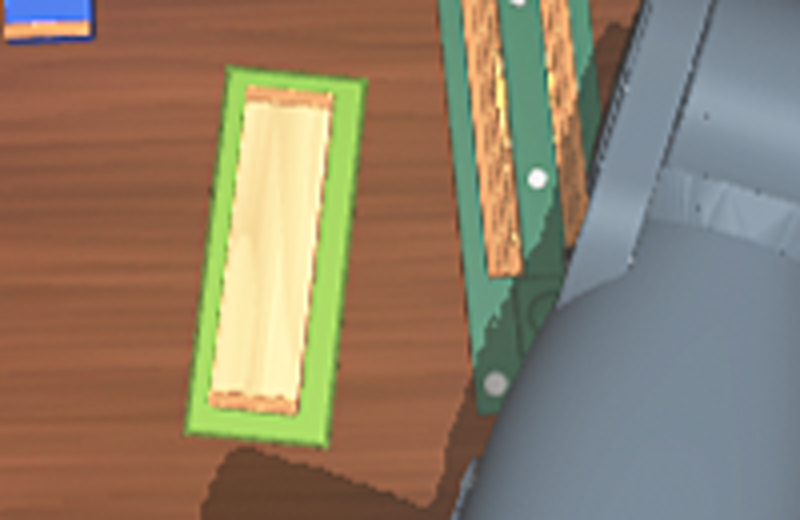

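View pics/s3.png

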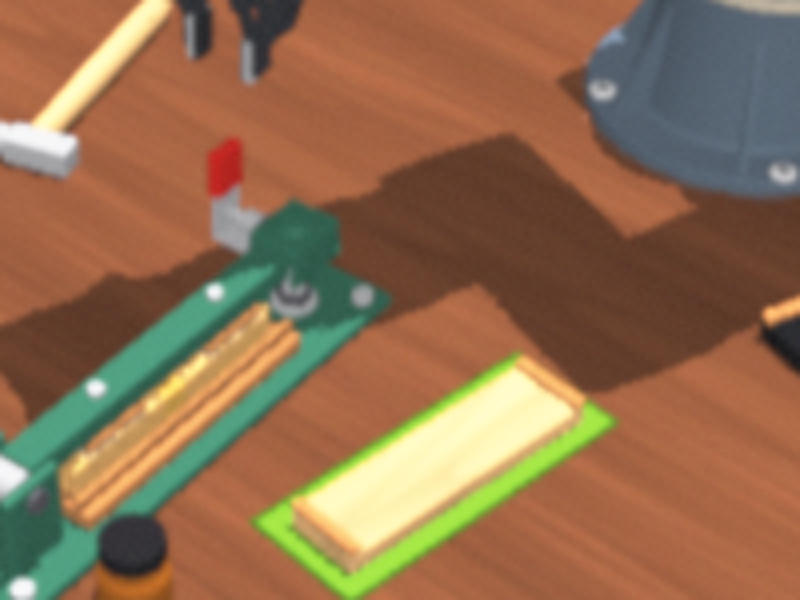

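The board lies centred on the mat to about 3 mm and 0.5°, with margins of 18 and 33 px, part of that parallax. The scene view shows the tab clear below the fingers. Next I descend on the tab.

```bash
python3 -m pendant '{"deltas":[[[0,-0.1,3],[0,0,0],0.5],[[0,-0.1,6],[0,0,0],0.5],[[0,-0.1,8],[0,0,0],0.5],[[0,-0.1,10],[0,0,0],0.5],[[0,-0.1,11],[0,0,0],0.5],[[0,-0.1,11],[0,0,0],0.5],[[0,-0.1,11],[0,0,0],0.5]]}'; python3 to.py .484 -.171 .099 93.8; python3 - <<'E'
from m import *
p,d=cap('scene')
im=cv2.resize(p[140:260,240:400],None,fx=5,fy=5,interpolation=cv2.INTER_CUBIC);cv2.imwrite('pics/s4.png',im[...,::-1])
E
```

```text
clock: 6.3
ee_pos: [0.4847, -0.1701, 0.0994]
eef_rot: [0.0, -0.034, 0.999, -0.0]
wrist_force: [-0.8, -0.4, 0.9]
opening: 0.0426
finger_force: 0.0
shift cm [ 0.08 -0.09  0.04] rotvec [-0.0002  0.0005  0.0007] t 6.3 ee [ 0.4847 -0.1701  0.0994] F [-0.8 -0.4  0.9] q [-0.34  0.31 -0.27  0.99  0.   -0.4 ] op 0.0426
```

View pics/s4.png

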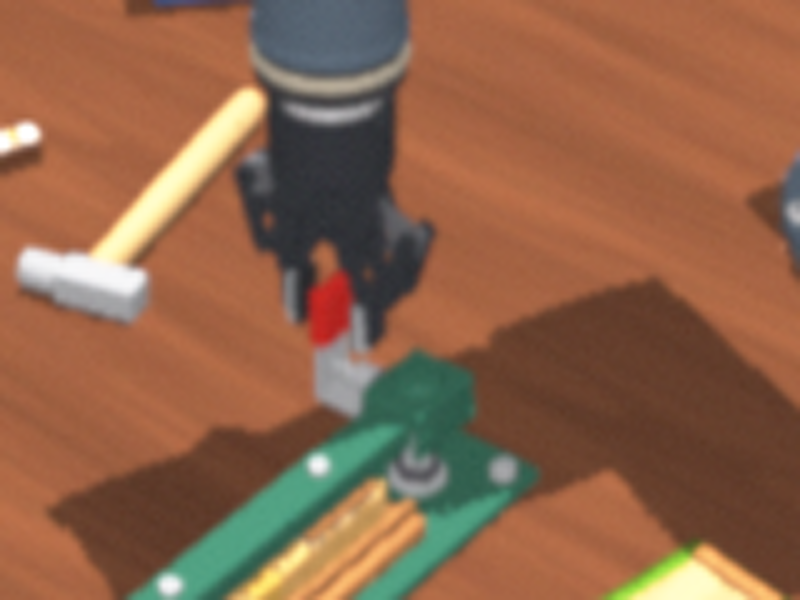

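The tab, at (330,305), sits between the fingers and they clear the coupler. I'll grip it.

```bash
python3 -m pendant '{"deltas":[[[0,0,0],[0,0,0],0.25],[[0,0,0],[0,0,0],0.15],[[0,0,0],[0,0,0],0.05],[[0,0,0],[0,0,0],0.05],[[0,0,0],[0,0,0],0.05]]}' 70; python3 to.py .484 -.171 .099 93.8
```

```text
clock: 6.85
ee_pos: [0.4847, -0.1714, 0.0995]
eef_rot: [0.001, -0.033, 0.999, -0.001]
wrist_force: [-0.3, -6.3, 5.1]
opening: 0.011
finger_force: 68.7
shift cm [0.06 0.04 0.05] rotvec [-0.0019  0.0011 -0.0007] t 6.85 ee [ 0.4847 -0.1714  0.0995] F [-0.3 -6.3  5.1] q [-0.34  0.31 -0.27  0.99 -0.   -0.4 ] op 0.011
```

```bash
python3 -m pendant '{"deltas":[[[0,-0.4,0],[0,0,0],0.05],[[0,-0.8,0],[0,0,0],0.05],[[0,-1.2,0],[0,0,0],0.05],[[0,-1.5,0],[0,0,0],0.05],[[0,-1.7,0],[0,0,0],0.05],[[0,-1.7,0],[0,0,0],0.05],[[0,-1.7,0],[0,0,0],0.05]]}'; python3 to.py .484 -.1885 .099 93.8
```

```text
clock: 7.55
ee_pos: [0.4857, -0.1867, 0.0992]
eef_rot: [0.001, -0.033, 0.999, 0.001]
wrist_force: [-0.1, 10.0, 8.5]
opening: 0.0113
finger_force: 69.5
shift cm [ 0.18 -0.17  0.02] rotvec [0.0018 0.0013 0.0004] t 7.55 ee [ 0.4857 -0.1867  0.0992] F [-0.1 10.   8.5] q [-0.37  0.32 -0.25  1.    0.   -0.43] op 0.0113
```

```bash
python3 -m pendant '{"deltas":[[[0,-0.1,0],[0,0,0],0.05],[[0,-0.1,0],[0,0,0],0.05],[[-0.05,-0.1,-0.6],[0,0.02,0],0.05],[[-0.14,-0.1,-1.3],[0,0.04,0],0.05],[[-0.24,-0.1,-1.9],[0,0.06,0],0.05],[[-0.34,-0.1,-2.55],[0,0.08,0],0.05],[[-0.34,-0.1,-2.55],[0,0.08,0],0.05]]}'; python3 to.py .484 -.1885 .099 93.8; python3 - <<'E'
from m import *
p,d=cap('scene')
im=cv2.resize(p[140:260,240:400],None,fx=5,fy=5,interpolation=cv2.INTER_CUBIC);cv2.imwrite('pics/s5.png',im[...,::-1])
E
```

```text
clock: 8.25
ee_pos: [0.489, -0.1872, 0.1244]
eef_rot: [-0.04, -0.033, 0.999, -0.0]
wrist_force: [-0.5, 8.7, -2.8]
opening: 0.0113
finger_force: 68.6
shift cm [ 0.3  -0.1   2.57] rotvec [ 0.0023 -0.0809  0.0006] t 8.25 ee [ 0.489  -0.1872  0.1244] F [-0.5  8.7 -2.8] q [-0.35  0.38 -0.11  1.16 -0.03 -0.41] op 0.0113
```

View pics/s5.png

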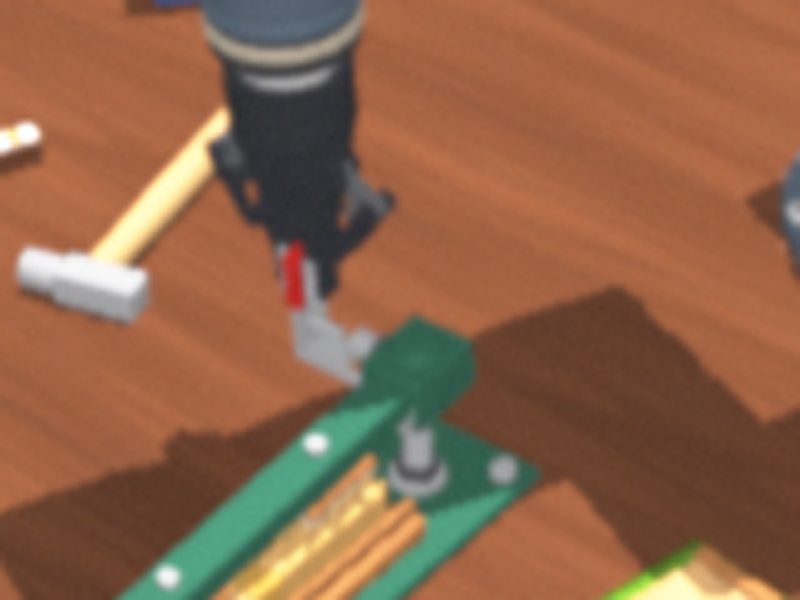

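The beam is rising with the tab, and the coupler at (415,350) is coming up off the ball. I'll continue the arc; in the tool frame the table is the same.

```bash
python3 -m pendant '{"deltas":[[[-0.14,0,-1.28],[0,0.04,0],0.05],[[-0.34,0,-2.55],[0,0.08,0],0.05],[[-0.58,0,-3.8],[0,0.12,0],0.05],[[-0.88,0,-5.06],[0,0.16,0],0.05],[[-1.22,0,-6.3],[0,0.2,0],0.05],[[-1.6,0,-7.45],[0,0.2375,0],0.05],[[-1.6,0,-7.45],[0,0.2375,0],0.05],[[-1.6,0,-7.45],[0,0.2375,0],0.05]]}'; python3 to.py .484 -.1885 .099 93.8; python3 - <<'E'
from m import *
p,d=cap('scene'); C=cloud('scene',d)
h=cv2.cvtColor(p,cv2.COLOR_RGB2HSV); z=C[...,2]
g=(h[...,0]>60)&(h[...,0]<90)&(h[...,1]>100)&(z>.1)&(C[...,0]<.65)&(C[...,0]>.42)
Q=C[big(g)]; x=np.array([.9978,.0662]); s=(Q[:,:2]-[.634,-.0945])@x
for a in np.arange(-.18,.0,.02):
    k=(s>a)&(s<a+.02)
    if k.any(): print(round(a+.01,3),k.sum(),np.percentile(Q[k][:,2],[50,95]).round(3))
im=cv2.resize(p[110:290,220:460],None,fx=3.3,fy=3.3,interpolation=cv2.INTER_CUBIC);cv2.imwrite('pics/s6.png',im[...,::-1])
E
```

```text
clock: 9.1
ee_pos: [0.5103, -0.1858, 0.1968]
eef_rot: [-0.159, -0.033, 0.987, -0.004]
wrist_force: [-4.4, 8.9, -0.4]
opening: 0.0116
finger_force: 68.7
shift cm [-0.56 -0.12 10.11] rotvec [ 0.0025 -0.3194  0.0005] t 9.1 ee [ 0.5103 -0.1858  0.1968] F [-4.4  8.9 -0.4] q [-0.29  0.61  0.39  1.65 -0.11 -0.34] op 0.0116
-0.15 54 [0.187 0.192]
-0.13 113 [0.184 0.194]
-0.11 124 [0.174 0.184]
-0.09 65 [0.162 0.169]
-0.07 61 [0.156 0.162]
-0.05 42 [0.149 0.156]
-0.03 60 [0.142 0.147]
-0.01 69 [0.136 0.142]
```

View pics/s6.png

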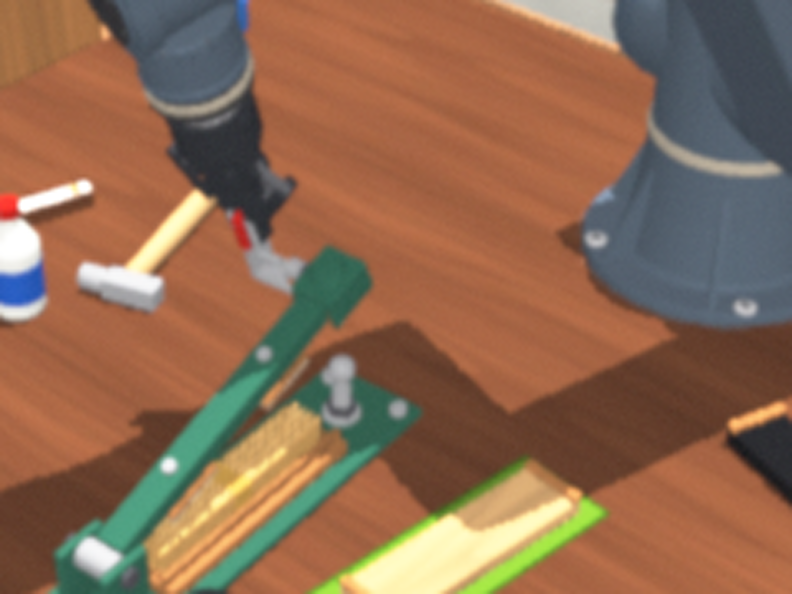

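The coupler, at (333,285), stands clear above the ball at (341,368). Its flat top is at about 0.187 m against 0.088 m shut, so it is about 10 cm up. I'll let it settle, check, and hand in.

```bash
python3 -m pendant '{"deltas":[[[0,0,0],[0,0,0],0.05],[[0,0,0],[0,0,0],0.05],[[0,0,0],[0,0,0],0.05],[[0,0,0],[0,0,0],0.05],[[0,0,0],[0,0,0],0.05]]}' && python3 - <<'E'
from h import *
print(arm.hand_in())
E
```

```text
clock: 9.65
ee_pos: [0.5103, -0.1858, 0.1969]
eef_rot: [-0.158, -0.033, 0.987, -0.004]
wrist_force: [-2.5, 8.9, -1.3]
opening: 0.0109
finger_force: 68.6
the job is handed in; nothing more can be done
None
```

The job is handed in (no verdict came back): the board lies on the mat about 3 mm and 0.5° off centre and square, and the gripper holds the unlatched beam by its tab with the coupler about 10 cm above the ball.

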